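# Press the cap onto a sample bottle with the bench capping press

### The job

Stand the amber bottle with the yellow cap upright in the middle of the capping press's round steel anvil, under the ram, and let go of it. Then pull the red lever handle all the way down to its stop so that the ram pushes the cap fully home, and ease the lever slowly back up to its rest, never letting it spring back; leave the capped bottle standing on the anvil. Leave the other things on the bench where they stand.

Things in the scene. Friction and masses are not known exactly. Their poses are not given: they have to be found in the camera images.
- bottle: Loose amber glass bottle with a yellow cap, about 0.16 kg, in a row (along y) with two white-capped ones, in any place of the row. Cylinder 46 mm in diameter up to 66 mm high (grip it here, 48 mm up), then shoulder and thin neck; 100 mm high overall, 94 mm when the cap is home. Origin: centre of its underside; z along its axis.
- cap (a joint): How far the yellow cap (32 mm diameter, 18 mm high) has been pushed down onto the bottle, m: 0 at the start (6 mm too high), about 0.005 when the press has pushed it home, 0.006 at most. It is stiff: it takes about 18 N, and stays where it is pushed.
- cap_top (a point): Centre of the top face of the yellow cap.
- anvil (a point): Centre of the top of the press's round steel anvil (66 mm diameter, dark dot in its middle), 40 mm above the bench. Axes of the white press, which is fixed to the bench and faces the robot: z up, x to its back, y to its left seen from the robot. The base is 150 mm wide, 30 mm high, from 60 mm in front of this point to 120 mm behind it; the column's front is 58 mm behind it.
- ram_face (a point): Centre of the underside of the ram, a steel disc of 34 mm diameter above the anvil, 143 mm over it at rest. The head above it (80 mm wide, front face 30 mm in front of this point) begins 155 mm over the anvil and ends 220 mm over it. A gripper does not fit between bottle and ram: bring the bottle in from the front with the tool leaning about 45 degrees, fingertips forward and down.
- handle (a point): Middle of the lever's red handle, a level round bar 22 mm in diameter, 100 mm long, along the press's y. The lever is on the press's right (-y) side seen from the robot; its 14 mm steel arm runs 70 mm to the left of this point. At rest it is about 330 mm above the bench, up and in front of the pivot; pulled down, about 190 mm.
- lever_pivot (a point): Point on the lever's hinge axis (the press's y), abreast of the handle's middle: 138 mm right of the anvil's centre, 215 mm above the bench; axes of the press. The handle's middle circles it at 150 mm radius: at lever value q it is at elevation (0.873 - q) rad above the level line from here to the press's front (-x).
- lever (a joint): Angle of the lever, rad: 0 at rest, growing as the handle is pulled forward and down, 1.05 at the lower stop. A spring returns it (4 N at the handle near the top, 9 N near the bottom, plus 6 N while pushing the cap), damper 0.5 N m s/rad. Ram: 46 mm per rad, meets the cap at 0.93. Let go low down it springs up faster than 1.5 rad/s, which spoils the job; let go within 0.1 of rest it just settles.
- white_bottle1: Bystander: amber bottle like the other, with a white cap already home, 94 mm high. Origin: centre of its underside.
- white_bottle2: Bystander: another one with a white cap.
- beaker: Bystander: glass beaker, 68 mm diameter, 85 mm high. Origin: centre of its underside.
- jar: Bystander: white jar with a blue lid, 72 mm diameter, 110 mm high. Origin: centre of its underside.
- reagent: Bystander: green glass bottle with a red cap, 64 mm diameter, 170 mm high. Origin: centre of its underside.
- spatula: Bystander: spatula lying on the bench, 190 mm long. Origin: underside, middle.

How it is judged:
By the outcome, as a careful person would: the job done as asked, in the order asked, and still so for the second after the job is handed in, with the robot touching nothing.
It also fails if it takes over 72 s, if anything falls off the work surface, if the arm or the gripper's body presses on something with over 40 N, if the wrist force passes 120 N, or if a joint passes its speed limit or range.

### The arm

A 6-joint arm with a two-finger parallel gripper is mounted at the origin on the work surface. World frame = base frame: x ahead of the robot, y to its left, z up, the work surface at z = 0. Lengths are in mm, angles in rad, forces in N, time in s.
With the tool pointing down it reaches from about 275 to 1000 mm from the base axis. Payload 8.4 kg.
Tool frame: the origin (TCP) lies midway between the tips of the shut fingers; the grasp point (between the pads) lies 19 mm behind it; z points along the fingers, y is the line along which they close (so a half turn about z gives the same grasp; the last joint's range is limited). The gripper opens to 85 mm and grips with 20 to 120 N. Pads are 22 mm wide; open, the fingers measure 114 mm over their backs; the gripper's body (76 mm by 85 mm) begins 54 mm behind the grasp point. The pads swing forward as they close: fully open they stand 13 mm farther back than shut.
Start: joints at [1.276, 0.353, 1.633, -0, 1.155, -0.002], TCP at [180.395, 598.403, 231.281] pointing down, gripper open.
Joint ranges: [-2.63, 2.63], [-0.92, 2.1], [0.06, 2.66], [-1.3, 4.44], [0, 2.69], [-3.02, 3.02]. Speed limits (rad/s): [2.22, 2.22, 2.79, 3.14, 3.14, 3.14].

### API

Orientations are given as a unit quaternion [x, y, z, w].
In Python, from rig import bot gives the robot as it stands. The module is installed in compiled form; this text tells all that it offers.
- The arm moves only by the shell command python3 -m creep 'ROWS' [FORCE]. ROWS is JSON, a list of rows, each a list of 3 entries, a list of its own where there are three numbers: the turn, a rotation vector about the tool's x, y, z in degrees, then the shift along the tool's x, y, z in m, then the finger opening in m, from 0 to 0.0854. A call has 1 to 20 rows; each row is the pose to reach, as a shift and turn from the pose commanded when the call began, along the tool's axes at that moment; what a row does not reach only later rows make up. A row lasts 1/8 s, in which the tool goes at most 62.5 mm and 10.7 degrees, less where a joint would pass 70% of its speed; a pose out of reach is approached as far as the arm can. A call with a gripper value outside its range is refused whole. The fingers move at their own pace and stop on an object; FORCE is the grip in N (left out, the last holds). Time passes only in rows, so rows that repeat a pose let the fingers close. It gives the time, the measured TCP pose, the force, the opening and the grip force at its end, in the units of the state.
- bot.get_obs(): the state, without advancing time (a new reading comes with each control period).
- bot.capture(name): name is "scene" or "side" or "wrist"; returns a dict with "image" (384x512x3 uint8, blue, green, red), "vfov" (degrees; the focal length in pixels is half the picture's height over the tangent of half this angle, whatever the lens; pixels are square), "cx", "cy" (the principal point, pixels), "R" (3x3) and "t" (3): a world point X has camera coordinates R X + t. Camera axes: x right, y down, z forward; pixel columns grow to the right and rows downward; lengths in mm; the calibration is good to about 2 mm. A picture is of the moment at which its call begins. There is no depth.
- bot.close_job(): hands the job in; it is judged then, once.
Trained networks look in a picture, given as the dict that the camera call returned (one of the last four; its "shot" number tells which), for a name from the list of things; names that differ only in an ending like _2 or _b are one class to them, and where a whole thing is asked for, a point or a joint stands for the part that bears it (a point fixed in the world has none). Each returns a list of dicts, best first, with "conf" (0 to 1); they miss things now and then, are a little off and sometimes report something else, mostly with a low value. They report only what shows in the picture. A call takes as long as a camera call.
- bot.regions_of(picture, name): "region" (384x512 bool, what is visible of it) and "bbox" ([left, top, right, bottom] in pixels, round what is visible of it).
The state is a dict: "time_s": time; "joint_pos": joint angles; "qd": joint speeds; "effort": joint torques, N m; "tcp_pos": TCP position; "tool_rot": TCP orientation; "ft_force": force on the tool from outside, world axes, zero at the start; "moment": the same for the moment, N m; "grip_width": opening from 0.0 (shut) to 1.0 (fully open); "finger_force": force on a finger pad.
Only numpy, scipy, OpenCV 4.12 (cv2) and the standard library are available. Lean on these libraries where they do the work, as an engineer would, in place of code of your own. Each camera call takes 0.05 s, during which the arm holds its last target. There are 200 camera calls.

## Working session

There is one attempt and no reset: what is moved stays moved. The work goes in short steps, Python scripts to look and compute and a shell command to move; the robot and the scene stay as the last step left them, time stands still between calls to the robot, and variables do not carry over. Pictures are saved under pics/ and viewed, at most 10 in all, crops included, and the job is handed in when it is done.

```bash
mkdir -p pics; ls; python3 - <<'E'
from rig import bot
import cv2,numpy as np
print(bot.get_obs())
ims=[]
for n in ("scene","side"):
    p=bot.capture(n); cv2.imwrite(f"pics/{n}0.png",p["image"])
    print(n,p["vfov"],p["cx"],p["cy"],np.round(p["R"],4).tolist(),np.round(p["t"],1).tolist(),[k for k in p])
    for o in ("bottle","white_bottle1","beaker","jar","reagent","spatula","handle","ram_face","anvil","cap"):
        try: print(o,[(round(r["conf"],2),r["bbox"]) for r in bot.regions_of(p,o)][:4])
        except Exception as e: print(o,e)
E
```

```text
pics
{'time_s': 0.0, 'joint_pos': array([ 1.27558593e+00,  3.53660072e-01,  1.63414005e+00, -4.89124344e-06,
        1.15522806e+00, -2.44190997e-03]), 'qd': array([-0.00041646,  0.00058467, -0.00066028,  0.00026284,  0.00234878,
       -0.00027966]), 'effort': array([-9.79115539e-04, -6.05280590e+01, -3.42049456e+01, -1.69276143e-05,
        9.43140651e-03, -5.24092616e-05]), 'tcp_pos': array([180.26146584, 597.92844575, 230.55171766]), 'tool_rot': array([ 1.45860993e-01,  9.89304834e-01, -7.10162889e-04, -1.04216351e-04]), 'ft_force': array([-0.31189086,  0.37401536, -0.37473701]), 'moment': array([ 0.00083747, -0.01900575, -0.03819308]), 'finger_force': 0.0, 'grip_width': 0.9987010188597284}
scene 47.128694288510076 257.7163554336497 195.6476323320491 [[0.3991, 0.9169, 0.0098], [0.5594, -0.235, -0.7949], [-0.7265, 0.3227, -0.6067]] [-191.9, -128.6, 1857.0] ['image', 'vfov', 'cx', 'cy', 'R', 't', 'shot']
bottle [(0.78, [318.9, 190.7, 334.7, 221.9])]
white_bottle1 [(0.88, [294.2, 201.4, 305.6, 226.9]), (0.59, [317.8, 192.0, 335.3, 223.9]), (0.55, [348.9, 188.8, 364.8, 212.9])]
beake
[... 343 characters left out ...]
56 [[0.8837, -0.4677, -0.0186], [-0.2673, -0.4717, -0.8403], [0.3842, 0.7475, -0.5418]] [-472.1, 312.7, 1172.1] ['image', 'vfov', 'cx', 'cy', 'R', 't', 'shot']
bottle [(0.54, [203.4, 176.5, 209.6, 207.9])]
white_bottle1 [(0.84, [214.9, 192.8, 228.6, 221.8]), (0.55, [195.0, 164.7, 209.3, 187.9])]
beaker [(0.8, [207.9, 222.9, 227.9, 263.0])]
jar [(0.66, [260.8, 165.6, 280.6, 199.8])]
reagent [(0.75, [326.8, 282.3, 356.3, 343.8])]
spatula [(0.63, [277.0, 324.0, 316.5, 384.0])]
handle [(0.81, [298.7, 183.9, 344.4, 212.7])]
ram_face []
anvil [(0.92, [276.3, 169.9, 349.2, 271.1]), (0.18, [215.2, 194.6, 228.5, 224.2])]
cap [(0.59, [202.3, 179.7, 208.9, 188.1]), (0.18, [299.1, 181.9, 341.5, 214.3])]
```

```bash
python3 - <<'E'
import cv2
a=cv2.imread("pics/scene0.png")[150:320,80:400]; cv2.imwrite("pics/s0.png",cv2.resize(a,None,fx=2.5,fy=2.5,interpolation=2))
a=cv2.imread("pics/side0.png")[130:384,160:400]; cv2.imwrite("pics/d0.png",cv2.resize(a,None,fx=2.36,fy=2.36,interpolation=2))
E
```

```text
(no output)
```

View pics/s0.png

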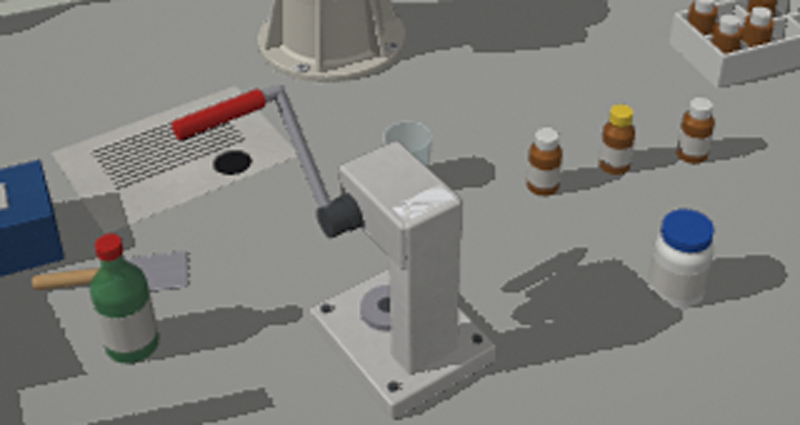

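View pics/d0.png

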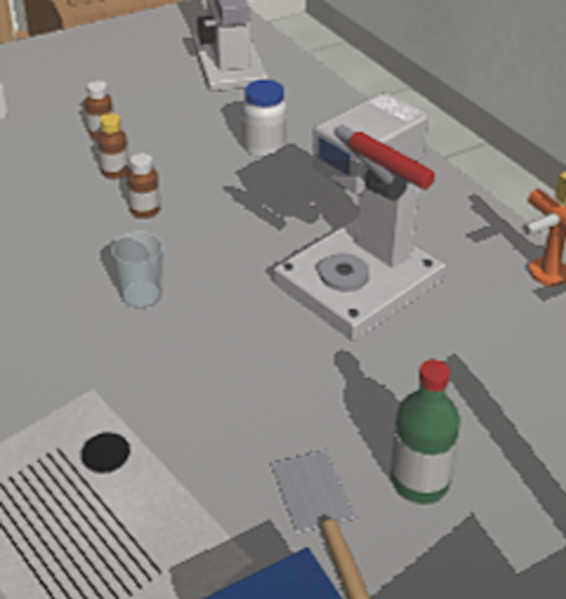

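The scene view shows the bottle with the yellow cap in the middle of the row, cap at about px (328,195). In the side view the cap is at (207,182) and the anvil's dot at (306,244). The handle spans (309,189) to (341,205) in the side view. The beaker stands near the row, towards the robot's right.

```bash
cat > h.py <<'E'
import numpy as np, cv2
from scipy.optimize import least_squares
def K(p):
    f=p["image"].shape[0]/2/np.tan(np.radians(p["vfov"])/2); return f,p["cx"],p["cy"]
def ray(p,uv):
    f,cx,cy=K(p); R=np.array(p["R"]); t=np.array(p["t"])
    return -R.T@t, R.T@np.array([(uv[0]-cx)/f,(uv[1]-cy)/f,1])
def plane(p,uv,z):
    o,d=ray(p,uv); return o+d*(z-o[2])/d[2]
def tri(obs):
    A=np.zeros((3,3));b=np.zeros(3);L=[]
    for p,uv in obs:
        o,d=ray(p,uv); d=d/np.linalg.norm(d); M=np.eye(3)-np.outer(d,d); A+=M;b+=M@o;L.append((o,M))
    X=np.linalg.solve(A,b); return X,[np.linalg.norm(M@(X-o)) for o,M in L]
def proj(p,X):
    f,cx,cy=K(p); c=np.array(p["R"])@X+p["t"]; return np.array([cx+f*c[0]/c[2],cy+f*c[1]/c[2]])
E
python3 - <<'E'
from rig import bot
from h import *
np.set_printoptions(precision=1,suppress=True)
S=bot.capture("scene");D=bot.capture("side")
def yel(p,box):
    h=cv2.cvtColor(p["image"],cv2.COLOR_BGR2HSV); l,t,r,b=box
    m=np.zeros(h.shape[:2],bool); m[t:b,l:r]=True
    m&=(abs(h[...,0].astype(int)-26)<8)&(h[...,1]>120)&(h[...,2]>80)
    v,u=np.nonzero(m); return np.array([u.mean(),v.mean()]),(u.min(),v.min(),u.max(),v.max())
a,ba=yel(S,(315,185,345,205));b,bb=yel(D,(195,170,215,195))
print(a,ba,b,bb); print("cap ctr",*tri([(S,a),(D,b)]))
def Z(uv,w): return np.array([80+uv[0]/2.5,150+uv[1]/2.5]) if w=='S' else np.array([160+uv[0]/2.36,130+uv[1]/2.36])
print("anvil",tri([(S,Z((385,305),'S')),(D,Z((344,269),'D'))]), plane(D,Z((344,269),'D'),40), plane(S,Z((385,305),'S'),40))
print("h left",tri([(S,Z((262,98),'S')),(D,Z((352,140),'D'))]))
print("h right",tri([(S,Z((178,131),'S')),(D,Z((428,178),'D'))]))
print("base corners side",[plane(D,Z(q,'D'),30) for q in((275,270),(352,325),(444,262))])
print("base corners scene",[plane(S,Z(q,'S'),30) for q in((312,310),(395,405),(493,350))])
for n in ("bottle","white_bottle1","beaker","jar","reagent"):
  for p,w in((S,"S"),(D,"D")):
    for r in bot.regions_of(p,n)[:3]:
      x=r["bbox"]; print(n,w,r["conf"],plane(p,((x[0]+x[2])/2,(x[1]+x[3])/2),45))
E
```

```text
[328. 196.] (np.int64(324), np.int64(192), np.int64(332), np.int64(200)) [206.3 181.9] (np.int64(203), np.int64(178), np.int64(210), np.int64(186))
cap ctr [473.  271.6  88.6] [np.float64(0.6493506306016296), np.float64(0.6493506306017987)]
anvil (array([ 634.1, -145.5,   37.3]), [np.float64(0.7679667302472438), np.float64(0.7679667302471866)]) [ 632.1 -149.1   40. ] [ 635.9 -145.7   40. ]
h left (array([ 558.5, -249.6,  326. ]), [np.float64(0.7507836228583616), np.float64(0.7507836228583556)])
h right (array([ 583.4, -345.3,  328. ]), [np.float64(1.3263101471114105), np.float64(1.326310147111323)])
base corners side [array([557.4, -96.5,  30. ]), array([ 588.8, -232.8,   30. ]), array([ 764.3, -193.1,   30. ])]
base corners scene [array([ 600.3, -226.6,   30. ]), array([ 770.4, -185.9,   30. ]), array([742.1, -52.1,  30. ])]
bottle S 0.9 [483.7 261.1  45. ]
bottle D 0.67 [474.5 275.8  45. ]
white_bottle1 S 0.87 [469.1 157.7  45. ]
white_bottle1 S 0.73 [491.8 397.   45. ]
white_bottle1 S 0.64 [430.8 309.   45. ]
white_bottle1 D 0.87 [472.5 156.7  45. ]
white_bottle1 D 0.62 [486.4 364.   45. ]
white_bottle1 D 0.26 [807.4  24.6  45. ]
beaker S 0.7 [367.   -7.4  45. ]
beaker D 0.62 [394.9 -23.9  45. ]
jar S 0.91 [718.3 226.4  45. ]
jar S 0.2 [ 508.7 -430.2   45. ]
jar S 0.17 [435.1 298.4  45. ]
jar D 0.6 [711.9 214.1  45. ]
jar D 0.15 [496.3 346.5  45. ]
reagent S 0.95 [ 507.9 -430.    45. ]
reagent S 0.46 [471.  152.4  45. ]
reagent D 0.92 [ 565.2 -419.4   45. ]
```

```bash
python3 - <<'E'
from rig import bot
from h import *
from scipy.spatial.transform import Rotation as Ro
np.set_printoptions(precision=2,suppress=True)
S=bot.capture("scene");D=bot.capture("side");W=bot.capture("wrist")
for n,hh in (("reagent",85),("jar",55),("beaker",42),("spatula",0)):
    o=[]
    for p in(S,D):
        r=bot.regions_of(p,n)
        if r: x=r[0]["bbox"]; o.append((p,((x[0]+x[2])/2,(x[1]+x[3])/2)))
    if len(o)==2: print(n,*tri(o))
wb=[bot.regions_of(p,"white_bottle1") for p in (S,D)]
C=lambda x:((x[0]+x[2])/2,(x[1]+x[3])/2)
print("wb near",tri([(S,(299.9,214)),(D,(221.7,207.3))]),"wb far",tri([(S,(357,200.8)),(D,(202,176.3))]))
ob=bot.get_obs();R=Ro.from_quat(ob["tool_rot"]).as_matrix()
Rc=np.array(W["R"]);c=-Rc.T@W["t"]
print("cam in tool pos",R.T@(c-ob["tcp_pos"]),"axes in tool\n",R.T@Rc.T,W["vfov"],"tool axes\n",R)
cv2.imwrite("pics/w0.png",W["image"])
E
```

```text
reagent [ 541.7  -433.13   70.73] [np.float64(6.828777562147232), np.float64(6.828777562147238)]
jar [711.78 219.82  39.15] [np.float64(8.757310149584297), np.float64(8.757310149584477)]
beaker [417.04   1.95 156.48] [np.float64(63.89129628405658), np.float64(63.891296284056565)]
spatula [ 411.62 -442.51    8.15] [np.float64(0.2533226876294896), np.float64(0.253322687629423)]
wb near (array([479.85, 158.32,  45.17]), [np.float64(3.328279582376022), np.float64(3.3282795823759836)]) wb far (array([495.56, 383.64,  47.84]), [np.float64(2.0574141311357734), np.float64(2.0574141311358116)])
cam in tool pos [  66.56   -0.07 -141.72] axes in tool
 [[-0.   -0.96 -0.27]
 [ 1.    0.   -0.  ]
 [ 0.   -0.27  0.96]] 66.67578374589485 tool axes
 [[-0.96  0.29  0.  ]
 [ 0.29  0.96  0.  ]
 [ 0.    0.   -1.  ]]
```

```bash
cat >> h.py <<'E'
from scipy.spatial.transform import Rotation as Ro
def tool(yaw,pitch,roll=0):
    "z forward at yaw (deg), pitch deg below level; x down-back, y left; roll about z"
    a=np.radians(yaw);b=np.radians(pitch)
    z=np.array([np.cos(b)*np.cos(a),np.cos(b)*np.sin(a),-np.sin(b)]); y=np.array([-np.sin(a),np.cos(a),0])
    return np.c_[np.cross(y,z),y,z]@Ro.from_euler('z',roll,degrees=True).as_matrix()
def rel(ob,grasp,T):
    "row from now to grasp point at world mm with tool matrix T"
    R=Ro.from_quat(ob["tool_rot"]).as_matrix(); tcp=np.array(grasp)+19*T[:,2]
    rv=Ro.from_matrix(R.T@T).as_rotvec(degrees=True); s=R.T@(tcp-ob["tcp_pos"])/1000
    return "turn %s shift %s  tcp %s"%(np.round(rv,2),np.round(s,4),np.round(tcp,1))
E
python3 - <<'E'
from rig import bot
from h import *
T=tool(13,45); g=np.array([634,-146,88])-200*T[:,2]
print(T.round(2),g,rel(bot.get_obs(),g,T))
E
```

```text
[[-0.69 -0.22  0.69]
 [-0.16  0.97  0.16]
 [-0.71  0.   -0.71]] [ 496.20326396 -177.81288319  229.42135624] turn [-11.69 -43.96 -28.22] shift [-0.5381 -0.6454  0.0153]  tcp [ 509.3 -174.8  216. ]
```

```bash
r='[[-11.7,-44.0,-28.2],[-0.538,-0.645,0.015],0.085]'; python3 -m creep '[[[-11.7,-44.0,-28.2],[-0.538,-0.645,0.015],0.085],[[-11.7,-44.0,-28.2],[-0.538,-0.645,0.015],0.085],[[-11.7,-44.0,-28.2],[-0.538,-0.645,0.015],0.085],[[-11.7,-44.0,-28.2],[-0.538,-0.645,0.015],0.085],[[-11.7,-44.0,-28.2],[-0.538,-0.645,0.015],0.085],[[-11.7,-44.0,-28.2],[-0.538,-0.645,0.015],0.085],[[-11.7,-44.0,-28.2],[-0.538,-0.645,0.015],0.085],[[-11.7,-44.0,-28.2],[-0.538,-0.645,0.015],0.085],[[-11.7,-44.0,-28.2],[-0.538,-0.645,0.015],0.085],[[-11.7,-44.0,-28.2],[-0.538,-0.645,0.015],0.085],[[-11.7,-44.0,-28.2],[-0.538,-0.645,0.015],0.085],[[-11.7,-44.0,-28.2],[-0.538,-0.645,0.015],0.085],[[-11.7,-44.0,-28.2],[-0.538,-0.645,0.015],0.085],[[-11.7,-44.0,-28.2],[-0.538,-0.645,0.015],0.085],[[-11.7,-44.0,-28.2],[-0.538,-0.645,0.015],0.085],[[-11.7,-44.0,-28.2],[-0.538,-0.645,0.015],0.085],[[-11.7,-44.0,-28.2],[-0.538,-0.645,0.015],0.085],[[-11.7,-44.0,-28.2],[-0.538,-0.645,0.015],0.085]]'
python3 - <<'E'
from rig import bot
from h import *
W=bot.capture("wrist"); cv2.imwrite("pics/w1.png",W["image"]); print(bot.get_obs()["joint_pos"])
print("c",proj(W,np.array([634,-146,40.])),proj(W,np.array([571,-300,330.])))
E
```

```text
time_s: 4.6
tcp_pos: [475.0, 13.3, 216.0]
tool_rot: [-0.031, 0.931, -0.001, 0.363]
ft_force: [-0.5, 0.0, 0.2]
grip_width: 0.991
finger_force: 0.0
[ 0.01706588 -0.11698987  2.47004604  0.17975681  0.04784449 -1.78425409]
c [133.00659911 161.30102   ] [-310.26014346  478.83847532]
```

View pics/w1.png

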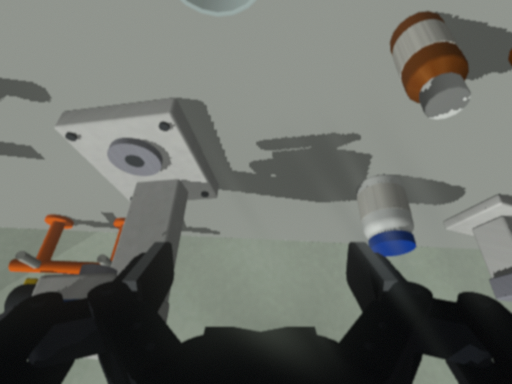

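The wrist view stopped short (close to a wrist singularity), but it shows the anvil clearly with its dot at about (136,157). The base screws are at (72,136), (165,126) and (205,194), and a white-capped bottle is at the upper right. I'll measure the anvil from this view.

```bash
python3 - <<'E'
from rig import bot
from h import *
np.set_printoptions(precision=1,suppress=True)
W=bot.capture("wrist");S=bot.capture("scene");D=bot.capture("side")
def blob(p,u,v,r):
    g=cv2.cvtColor(p["image"],cv2.COLOR_BGR2GRAY).astype(float); sub=g[v-r:v+r+1,u-r:u+r+1]
    th=(sub.min()+np.median(sub))/2; n,l,st,ce=cv2.connectedComponentsWithStats((sub<th).astype(np.uint8))
    i=1+np.argmin(np.hypot(*(ce[1:]-r).T)); return ce[i]+[u-r,v-r],st[i,4]
w,d,s=blob(W,137,158,12),blob(D,306,244,6),blob(S,234,272,6); print(w,d,s)
print("anvil WD",tri([(W,w[0]),(D,d[0])]),"WDS",tri([(W,w[0]),(D,d[0]),(S,s[0])]),[plane(p,q,40) for p,q in((W,w[0]),(D,d[0]),(S,s[0]))])
sc=[plane(W,blob(W,u,v,7)[0],30) for u,v in((72,136),(165,126),(205,194))]
print(sc,[blob(W,u,v,7)[1] for u,v in((72,136),(165,126),(205,194))])
a=sc[1]-sc[0];b=sc[2]-sc[1]; print("yaw",np.degrees(np.arctan2(-a[0],a[1])),np.degrees(np.arctan2(b[1],b[0])),np.linalg.norm(a),np.linalg.norm(b))
o=bot.get_obs();print(o["tcp_pos"],o["time_s"])
T=tool(13,45); g=np.array([473,271.5,48])-120*T[:,2]; print(rel(o,g,T))
E
```

```text
(array([135.1, 163.1]), np.int32(161)) (array([305.5, 243.6]), np.int32(27)) (array([233.4, 271.5]), np.int32(24))
anvil WD (array([ 634.2, -145.1,   38.2]), [np.float64(0.36120024599472667), np.float64(0.3612002459947821)]) WDS (array([ 633.2, -145.7,   39. ]), [np.float64(1.0951545345895706), np.float64(0.4395616821976986), np.float64(0.9106933863416761)]) [array([ 632.4, -144. ,   40. ]), array([ 632.5, -147.2,   40. ]), array([ 633.3, -146.5,   40. ])]
[array([ 603.5, -213.1,   30. ]), array([577.5, -95.6,  30. ]), array([719.7, -64.4,  30. ])] [np.int32(72), np.int32(74), np.int32(36)]
yaw 12.52128495597131 12.370966073801307 120.35353513800166 145.62451999145796
[474.7  13.  216. ] 4.8
turn [-7.8 -2.5 -5.8] shift [0.1 0.2 0. ]  tcp [403.4 255.4 119.4]
```

The anvil is at (633,-146,39) and the press yaw is 12.5°. The wrist sits near a singularity, so I'll fit a quick kinematic model to plan which wrist branch and which camera side can be used.

```bash
cat > kin.py <<'E'
from h import *
rz=lambda a:Ro.from_euler('z',a).as_matrix(); ry=lambda a:Ro.from_euler('y',a).as_matrix()
def fk(q,P):
    L1,L2,Lt,h,a1,a3=P; Z=np.array([0,0,1.])
    A=rz(q[0])@ry(q[1]); B=A@ry(q[2]); T=B@rz(q[3])@ry(q[4])@rz(q[5]+np.pi/2)
    w=np.array([0,0,h])+rz(q[0])@[a1,0,0]+A@Z*L1+B@np.array([a3,0,L2])
    return w+T[:,2]*Lt,T
LO=np.array([-2.63,-.92,.06,-1.3,0,-3.02]);HI=np.array([2.63,2.1,2.66,4.44,2.69,3.02])
def ik(grasp,T,P,seed):
    tcp=np.array(grasp)+19*T[:,2]
    def f(q):
        p,R=fk(q,P); return np.r_[(p-tcp)/100,(R-T).ravel()]
    s=least_squares(f,np.clip(seed,LO+.01,HI-.01),bounds=(LO,HI)); return s.x,np.sqrt(2*s.cost)
DATA=[((1.27558593,.353660072,1.63414005,0,1.15522806,-.0024419),(180.26,597.93,230.55))]
E
python3 - <<'E'
from rig import bot
from kin import *
np.set_printoptions(precision=3,suppress=True)
o=bot.get_obs(); data=DATA+[(tuple(o["joint_pos"]),tuple(o["tcp_pos"]))]; print(data[1])
P=least_squares(lambda P:np.r_[np.concatenate([fk(np.array(q),P)[0]-np.array(p) for q,p in data]),(P-[500,480,275,240,0,0])*.02],[500,480,275,240,0,0]).x
print("P",P,[fk(np.array(q),P)[0]-p for q,p in data])
print("R err",fk(o["joint_pos"],P)[1]-Ro.from_quat(o["tool_rot"]).as_matrix())
A=np.array([633,-146,40.]); px=np.array([.976,.216,0]);py=np.array([-.216,.976,0])
piv=A-138*py; piv[2]=215
def hd(q): e=.873-q; return piv-px*150*np.cos(e)+[0,0,150*np.sin(e)]
tests=[]
for p,r in((45,0),(45,180),(30,180)):
    T=tool(12.5,p,r); tests+=[(f"pick{p}/{r}",[473,271.5,48],T),(f"pick-pre",np.array([473,271.5,48])-110*T[:,2],T),(f"place",A+[0,0,48],T),("preplace",A+[0,0,68]-140*px,T)]
for r in(90,-90):
    for q,p in((0,80),(1.05,35)): tests.append((f"lev{q}/{p}/{r}",hd(q),tool(12.5,p,r)))
rng=np.random.default_rng(0)
for n,g,T in tests:
    best={}
    for k in range(25):
        s=np.r_[np.arctan2(g[1],g[0]),rng.uniform([-.3,1.5,-1,.2,-3],[.8,2.5,4,1.5,3])]
        q,e=ik(g,T,P,s)
        if e<.01: best[tuple(q.round(1))]=q
    print(n); [print("   ",b) for b in best.values()]
E
```

```text
((np.float64(0.019612411778099588), np.float64(-0.11713481525648649), np.float64(2.470956738405796), np.float64(0.14321980885861188), np.float64(0.0437098941243922), np.float64(-1.7614950215778398)), (np.float64(474.7411916093346), np.float64(12.950050011574525), np.float64(216.02667087175942)))
P [554.577 455.168 314.    246.274  33.325  41.063] [array([ 1.425, -0.47 ,  0.083]), array([ 0.055, -1.678, -0.085])]
R err [[-0.  0.  0.]
 [ 0.  0. -0.]
 [ 0. -0. -0.]]
pick45/0
    [0.699 0.57  2.44  3.696 0.67  1.473]
pick-pre
    [0.825 0.275 2.553 4.02  0.552 1.228]
place
    [-0.419  0.527  2.172  2.036  0.49   2.142]
preplace
    [-0.648  0.397  2.391  1.901  0.606  2.053]
pick45/180
    [ 0.699  0.57   2.44   3.696  0.67  -1.669]
pick-pre
    [ 0.825  0.275  2.553  4.02   0.552 -1.913]
place
    [-0.419  0.527  2.172  2.036  0.49  -0.999]
preplace
    [-0.648  0.397  2.391  1.901  0.606 -1.088]
pick30/180
    [ 0.769  0.787  2.519  3.651  1.189 -1.478]
pick-pre
place
    [-0.483  0.649  2.261  2.329  0.878 -1.377]
preplace
    [-0.753  0.572  2.469  2.118  0.993 -1.472]
lev0/80/90
    [-0.542  0.264  1.577  0.13   1.176 -0.803]
lev1.05/35/90
    [-0.912  0.389  2.165  1.535  0.835 -2.399]
lev0/80/-90
    [-0.542  0.264  1.577  0.13   1.176  2.339]
lev1.05/35/-90
    [-0.912  0.389  2.165  1.535  0.835  0.742]
```

```bash
cat >> kin.py <<'E'
P0=np.array([554.577,455.168,314.,246.274,33.325,41.063])
def path(q,g0,T0,g1,T1,n=14,P=P0,spin=None):
    "straight path grasp g0->g1; returns joints, prints"
    rv=Ro.from_matrix(T0.T@T1).as_rotvec() if spin is None else spin
    out=[q]
    for k in range(1,n+1):
        q,e=ik(g0+(g1-g0)*k/n,T0@Ro.from_rotvec(rv*k/n).as_matrix(),P,q)
        out.append(q); 
        if e>.01: print("  unreached",k,round(e,3))
    o=np.array(out); print(np.round(q,2),"j5min",o[:,4].min().round(2),"maxstep",np.abs(np.diff(o,axis=0)).max(0).round(2)); return q
E
python3 - <<'E'
from rig import bot
from kin import *
np.set_printoptions(precision=3,suppress=True)
o=bot.get_obs(); q=o["joint_pos"]; T0=Ro.from_quat(o["tool_rot"]).as_matrix(); g0=o["tcp_pos"]-19*T0[:,2]
T1=T0@Ro.from_euler('z',175,degrees=True).as_matrix(); q1=path(q,g0,T0,g0,T1,spin=np.array([0,0,np.radians(175)]))
Tp=tool(12.5,45,0); gp=np.array([473,271.5,48])-110*Tp[:,2]
for yw,pt,pos in ((45,40,(440,80,160)),(50,35,(440,60,170)),(40,45,(430,80,190))):
    Tm=tool(yw,pt,180); gm=np.array(pos,float); print(yw,pt)
    q2=path(q1,g0,T1,gm,Tm)
    Tm2=tool(yw,pt,90); 
    Tm3=tool(yw,pt,1)
    q3=path(q2,gm,Tm,gm,Tm3,spin=np.array([0,0,np.radians(-179)])) if 0 else path(q2,gm,Tm,gm,Tm3,spin=np.array([0,0,np.radians(181)]))
    q4=path(q3,gm,Tm3,gp,Tp)
E
```

```text
[ 0.03 -0.12  2.47  0.04  0.04  1.4 ] j5min 0.04 maxstep [0.01 0.   0.   0.1  0.   0.32]
45 40
[-0.28  0.23  2.53  1.72  0.74 -1.06] j5min 0.04 maxstep [0.03 0.03 0.01 1.28 0.06 1.33]
[-0.28  0.23  2.53  1.72  0.74  2.1 ] j5min 0.74 maxstep [0.   0.   0.   0.   0.   0.23]
[0.83 0.27 2.55 4.02 0.55 1.23] j5min 0.53 maxstep [0.09 0.01 0.03 0.19 0.04 0.08]
50 35
[-0.41  0.28  2.5   1.58  0.9  -1.12] j5min 0.04 maxstep [0.04 0.04 0.02 1.4  0.08 1.46]
[-0.41  0.28  2.5   1.58  0.9   2.04] j5min 0.9 maxstep [0.   0.   0.   0.   0.   0.23]
  unreached 8 0.012
[0.83 0.27 2.55 4.02 0.55 1.23] j5min 0.55 maxstep [0.11 0.02 0.04 0.22 0.04 0.08]
40 45
[-0.2   0.04  2.51  1.53  0.59 -0.67] j5min 0.04 maxstep [0.02 0.02 0.01 0.92 0.04 0.96]
[-0.2   0.04  2.51  1.53  0.59  2.49] j5min 0.59 maxstep [0.   0.   0.   0.   0.   0.23]
[0.83 0.27 2.55 4.02 0.55 1.23] j5min 0.36 maxstep [0.08 0.03 0.02 0.25 0.05 0.15]
```

```bash
python3 -m creep '[[[0,0,90],[0,0,0],0.085],[[0,0,90],[0,0,0],0.085],[[0,0,90],[0,0,0],0.085],[[0,0,90],[0,0,0],0.085],[[0,0,90],[0,0,0],0.085],[[0,0,90],[0,0,0],0.085],[[0,0,90],[0,0,0],0.085],[[0,0,90],[0,0,0],0.085],[[0,0,90],[0,0,0],0.085],[[0,0,175],[0,0,0],0.085],[[0,0,175],[0,0,0],0.085],[[0,0,175],[0,0,0],0.085],[[0,0,175],[0,0,0],0.085],[[0,0,175],[0,0,0],0.085],[[0,0,175],[0,0,0],0.085],[[0,0,175],[0,0,0],0.085],[[0,0,175],[0,0,0],0.085]]'
python3 - <<'E'
from rig import bot
from kin import *
o=bot.get_obs(); print(o["joint_pos"].round(3)); print(rel(o,[440,80,160],tool(45,40,180)))
E
```

```text
time_s: 6.92
tcp_pos: [474.6, 13.5, 215.9]
tool_rot: [0.929, 0.071, 0.363, 0.017]
ft_force: [0.1, -1.6, 0.5]
grip_width: 0.999
finger_force: 0.0
[ 0.021 -0.117  2.471  0.143  0.044  1.299]
turn [ 30.69   8.87 -23.04] shift [-0.0524 -0.0846  0.0352]  tcp [450.3  90.3 147.8]
```

```bash
python3 -m creep '[[[30.7,8.9,-23],[-0.052,-0.085,0.035],0.085],[[30.7,8.9,-23],[-0.052,-0.085,0.035],0.085],[[30.7,8.9,-23],[-0.052,-0.085,0.035],0.085],[[30.7,8.9,-23],[-0.052,-0.085,0.035],0.085],[[30.7,8.9,-23],[-0.052,-0.085,0.035],0.085],[[30.7,8.9,-23],[-0.052,-0.085,0.035],0.085],[[30.7,8.9,-23],[-0.052,-0.085,0.035],0.085],[[30.7,8.9,-23],[-0.052,-0.085,0.035],0.085],[[30.7,8.9,-23],[-0.052,-0.085,0.035],0.085],[[30.7,8.9,-23],[-0.052,-0.085,0.035],0.085],[[30.7,8.9,-23],[-0.052,-0.085,0.035],0.085],[[30.7,8.9,-23],[-0.052,-0.085,0.035],0.085]]'
python3 - <<'E'
from rig import bot
from kin import *
o=bot.get_obs(); print(o["joint_pos"].round(3)); print(rel(o,[440,80,160],tool(45,40,180)))
E
```

```text
time_s: 8.43
tcp_pos: [449.8, 91.0, 148.1]
tool_rot: [0.837, 0.348, 0.39, -0.162]
ft_force: [-0.6, 0.9, -0.4]
grip_width: 0.998
finger_force: 0.0
[-0.349  0.244  2.486  1.625  0.768 -1.022]
turn [-0.07  0.11  0.09] shift [-0.0003  0.0009  0.0001]  tcp [450.3  90.3 147.8]
```

```bash
python3 -m creep '[[[0,0,90],[0,0,0],0.085],[[0,0,90],[0,0,0],0.085],[[0,0,90],[0,0,0],0.085],[[0,0,90],[0,0,0],0.085],[[0,0,90],[0,0,0],0.085],[[0,0,90],[0,0,0],0.085],[[0,0,90],[0,0,0],0.085],[[0,0,90],[0,0,0],0.085],[[0,0,175],[0,0,0],0.085],[[0,0,175],[0,0,0],0.085],[[0,0,175],[0,0,0],0.085],[[0,0,175],[0,0,0],0.085],[[0,0,175],[0,0,0],0.085],[[0,0,175],[0,0,0],0.085],[[0,0,175],[0,0,0],0.085],[[0,0,175],[0,0,0],0.085],[[0,0,175],[0,0,0],0.085]]'
python3 - <<'E'
from rig import bot
from kin import *
o=bot.get_obs(); print(o["joint_pos"].round(3)); T=tool(12.5,45); print(rel(o,np.array([473,271.5,48])-110*T[:,2],T))
E
```

```text
time_s: 10.55
tcp_pos: [449.9, 91.0, 148.2]
tool_rot: [-0.383, 0.822, 0.145, 0.396]
ft_force: [-0.9, 0.3, -0.1]
grip_width: 0.995
finger_force: 0.0
[-0.349  0.244  2.486  1.626  0.768  2.035]
turn [23.86  5.82 26.79] shift [-0.0426  0.1427  0.0919]  tcp [410.2 257.6 112.3]
```

```bash
python3 -m creep '[[[23.9,5.8,26.8],[-0.043,0.143,0.092],0.085],[[23.9,5.8,26.8],[-0.043,0.143,0.092],0.085],[[23.9,5.8,26.8],[-0.043,0.143,0.092],0.085],[[23.9,5.8,26.8],[-0.043,0.143,0.092],0.085],[[23.9,5.8,26.8],[-0.043,0.143,0.092],0.085],[[23.9,5.8,26.8],[-0.043,0.143,0.092],0.085],[[23.9,5.8,26.8],[-0.043,0.143,0.092],0.085],[[23.9,5.8,26.8],[-0.043,0.143,0.092],0.085],[[23.9,5.8,26.8],[-0.043,0.143,0.092],0.085],[[23.9,5.8,26.8],[-0.043,0.143,0.092],0.085]]'
python3 - <<'E'
from rig import bot
from kin import *
np.set_printoptions(precision=2,suppress=True)
o=bot.get_obs(); print(o["joint_pos"].round(3))
W=bot.capture("wrist");cv2.imwrite("pics/w2.png",W["image"])
h=cv2.cvtColor(W["image"],cv2.COLOR_BGR2HSV); m=((abs(h[...,0].astype(int)-26)<7)&(h[...,1]>130)&(h[...,2]>90)).astype(np.uint8)
n,l,st,ce=cv2.connectedComponentsWithStats(m); i=1+st[1:,4].argmax(); print("yellow",ce[i],st[i])
r=bot.regions_of(W,"bottle"); print([(x["conf"],x["bbox"]) for x in r[:3]])
for X in ((473,271.5,0),(473,271.5,48),(473,271.5,91)): print(proj(W,np.array(X)))
D=bot.capture("side");S=bot.capture("scene")
print("cap WDS",tri([(W,ce[i]),(D,(206.3,181.9)),(S,(328,196))]),"WS",tri([(W,ce[i]),(S,(328,196))]),plane(W,ce[i],91))
E
```

```text
time_s: 11.8
tcp_pos: [409.0, 260.1, 112.5]
tool_rot: [-0.102, 0.918, 0.043, 0.381]
ft_force: [0.6, -0.1, 1.0]
grip_width: 0.994
finger_force: 0.0
[0.87 0.28 2.52 4.1  0.55 1.17]
yellow [252.99 248.52] [ 234  231   42   35 1158]
[(0.81, [227.6, 137.8, 283.3, 266.6])]
[256.65 154.64]
[256.41 200.77]
[256.16 250.45]
cap WDS (array([473.32, 270.2 ,  89.44]), [np.float64(1.082669027656397), np.float64(0.7985577695805759), np.float64(1.3027024949226798)]) WS (array([474.26, 270.11,  89.82]), [np.float64(1.024385836674605), np.float64(1.0243858366746585)]) [469.29 268.28  91.  ]
```

View pics/w2.png

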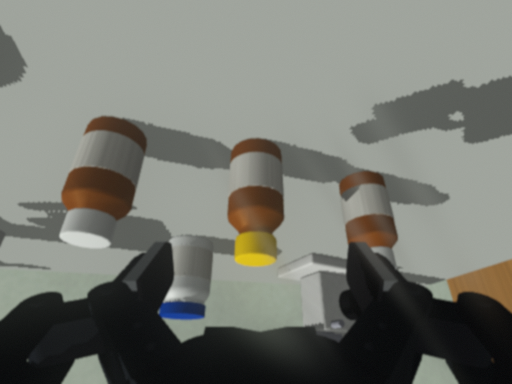

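The bottle with the yellow cap is centred at (255,200) between the open fingers, and the reprojection agrees within 1–3 px. The white-capped neighbours are well clear on both sides, so I can grasp.

```bash
python3 - <<'E'
from rig import bot
from kin import *
o=bot.get_obs(); T=tool(12.5,45); print(rel(o,np.array([473.5,270.5,48]),T)); print(rel(o,np.array([473.5,270.5,48])-50*T[:,2],T))
E
```

```text
turn [0.03 0.19 0.18] shift [ 0.0004 -0.0008  0.11  ]  tcp [486.6 273.4  34.6]
turn [0.03 0.19 0.18] shift [ 0.0002 -0.0007  0.06  ]  tcp [452.1 265.8  69.9]
```

```bash
python3 -m creep '[[[0,0.2,0.2],[0,-0.001,0.03],0.085],[[0,0.2,0.2],[0,-0.001,0.06],0.085],[[0,0.2,0.2],[0,-0.001,0.085],0.085],[[0,0.2,0.2],[0,-0.001,0.11],0.085],[[0,0.2,0.2],[0,-0.001,0.11],0.085],[[0,0.2,0.2],[0,-0.001,0.11],0.03],[[0,0.2,0.2],[0,-0.001,0.11],0.03],[[0,0.2,0.2],[0,-0.001,0.11],0.03],[[0,0.2,0.2],[0,-0.001,0.11],0.03],[[0,0.2,0.2],[0,-0.001,0.11],0.03],[[0,0.2,0.2],[0,-0.001,0.11],0.03],[[0,0.2,0.2],[0,-0.001,0.11],0.03],[[0,0.2,0.2],[0,-0.001,0.11],0.03]]' 40
python3 - <<'E'
from rig import bot
from kin import *
np.set_printoptions(precision=2,suppress=True)
o=bot.get_obs(); T=tool(12.5,45); print(o["joint_pos"]); print(rel(o,np.array([473.5,270.5,48]),T)); print("up 60:",rel(o,np.array([473.5,270.5,108]),T))
W=bot.capture("wrist");S=bot.capture("scene");D=bot.capture("side")
def yel(p):
    h=cv2.cvtColor(p["image"],cv2.COLOR_BGR2HSV); m=((abs(h[...,0].astype(int)-26)<7)&(h[...,1]>130)&(h[...,2]>90)).astype(np.uint8)
    n,l,st,ce=cv2.connectedComponentsWithStats(m); return [(ce[i],st[i]) for i in range(1,n) if st[i,4]>15]
print("W",yel(W),"S",yel(S),"D",yel(D))
E
```

```text
time_s: 13.62
tcp_pos: [486.6, 273.2, 35.3]
tool_rot: [-0.1, 0.918, 0.042, 0.38]
ft_force: [-3.8, -2.5, 8.9]
grip_width: 0.529
finger_force: 41.0
[0.72 0.56 2.4  3.75 0.63 1.43]
turn [-0.03  0.01 -0.09] shift [0. 0. 0.]  tcp [486.6 273.4  34.6]
up 60: turn [-0.03  0.01 -0.09] shift [-0.04  0.   -0.04]  tcp [486.6 273.4  94.6]
W [] S [(array([327.97, 195.88]), array([324, 192,  10,   9,  74], dtype=int32)), (array([232.5 , 331.33]), array([228, 323,  10,  17, 139], dtype=int32)), (array([ 45.19, 362.84]), array([   1,  334,   81,   50, 2836], dtype=int32)), (array([174.09, 352.33]), array([169, 344,  12,  18, 152], dtype=int32))] D [(array([206.8 , 181.96]), array([203, 178,   8,   9,  54], dtype=int32)), (array([400.45, 208.88]), array([396, 203,  10,  13,  82], dtype=int32)), (array([436.74, 234.69]), array([432, 228,  11,  15, 116], dtype=int32)), (array([479.2 , 347.75]), array([ 440,  307,   72,   77, 3845], dtype=int32))]
```

```bash
python3 - <<'E'
from rig import bot
from kin import *
np.set_printoptions(precision=3,suppress=True)
o=bot.get_obs(); T=Ro.from_quat(o["tool_rot"]).as_matrix(); g=o["tcp_pos"]-19*T[:,2]
print("now",g,"yaw,pitch",np.degrees(np.arctan2(T[1,2],T[0,2])),np.degrees(np.arcsin(-T[2,2])))
A=np.array([633,-146,40.]); px=np.array([.976,.216,0])
B=np.array([473.5,270.5]); off=g-np.r_[B,0]; print("grasp minus bottle base",off)
R=lambda d:T.T@np.array(d)/1000
up=np.array([0,0,115.]); g1=g+up
pre=A+off-140*px; pre[2]=g1[2]
print("lift",R(up)); print("pre high",R(pre-g)); pre2=pre.copy(); pre2[2]=A[2]+off[2]+8
print("pre low",R(pre2-g),"in",R(A+off+[0,0,8]-g),"down",R(A+off-g), "down1mm", R([0,0,-1]))
q=path(o["joint_pos"],g,T,g1,T);q=path(q,g1,T,pre,T,n=20);q=path(q,pre,T,pre2,T);q=path(q,pre2,T,A+off+[0,0,8],T);
E
```

```text
now [473.475 270.246  48.704] yaw,pitch 12.463236028437773 44.98827109247657
grasp minus bottle base [-0.025 -0.254 48.704]
lift [-0.081  0.    -0.081]
pre high [-0.029 -0.441 -0.134]
pre low [ 0.018 -0.441 -0.086] in [-0.081 -0.441  0.013] down [-0.075 -0.441  0.018] down1mm [ 0.001 -0.     0.001]
[0.7  0.23 2.39 4.19 0.39 0.91] j5min 0.39 maxstep [0.02 0.03 0.04 0.06 0.02 0.06]
[-0.65  0.25  2.36  1.63  0.57  2.38] j5min 0.31 maxstep [0.08 0.02 0.03 0.18 0.03 0.12]
[-0.65  0.43  2.4   1.95  0.62  1.99] j5min 0.57 maxstep [0.   0.01 0.   0.02 0.01 0.03]
[-0.42  0.51  2.17  2.    0.48  2.18] j5min 0.48 maxstep [0.02 0.01 0.02 0.01 0.01 0.02]
```

```bash
python3 -m creep '[[[0,0,0],[-0.015,0,-0.015],0.03],[[0,0,0],[-0.04,0,-0.04],0.03],[[0,0,0],[-0.065,0,-0.065],0.03],[[0,0,0],[-0.081,0,-0.081],0.03],[[0,0,0],[-0.079,-0.02,-0.083],0.03],[[0,0,0],[-0.074,-0.06,-0.088],0.03],[[0,0,0],[-0.069,-0.1,-0.093],0.03],[[0,0,0],[-0.064,-0.14,-0.098],0.03],[[0,0,0],[-0.06,-0.18,-0.103],0.03],[[0,0,0],[-0.055,-0.22,-0.108],0.03],[[0,0,0],[-0.05,-0.26,-0.113],0.03],[[0,0,0],[-0.046,-0.3,-0.117],0.03],[[0,0,0],[-0.041,-0.34,-0.122],0.03],[[0,0,0],[-0.036,-0.38,-0.127],0.03],[[0,0,0],[-0.031,-0.42,-0.132],0.03],[[0,0,0],[-0.029,-0.441,-0.134],0.03],[[0,0,0],[-0.014,-0.441,-0.119],0.03],[[0,0,0],[0.006,-0.441,-0.099],0.03],[[0,0,0],[0.018,-0.441,-0.086],0.03],[[0,0,0],[0.018,-0.441,-0.086],0.03]]'
python3 - <<'E'
from rig import bot
from kin import *
np.set_printoptions(precision=4,suppress=True)
o=bot.get_obs(); T=Ro.from_quat(o["tool_rot"]).as_matrix(); g=o["tcp_pos"]-19*T[:,2]; print(g,o["joint_pos"])
D=bot.capture("side");S=bot.capture("scene");W=bot.capture("wrist")
print("to target+8",rel(o,[633,-146.25,96.7],tool(12.5,45)))
pred=g+[0,0,41.3-0]; print("cap pred",pred,proj(D,pred),proj(S,pred))
def yel(p,c,r=15):
    h=cv2.cvtColor(p["image"],cv2.COLOR_BGR2HSV); m=((abs(h[...,0].astype(int)-26)<8)&(h[...,1]>120)&(h[...,2]>80))
    k=np.zeros_like(m); u,v=int(c[0]),int(c[1]); k[v-r:v+r,u-r:u+r]=1; v,u=np.nonzero(m&k); return (u.mean(),v.mean(),len(u)) if len(u) else None
print(yel(D,proj(D,pred)),yel(S,proj(S,pred)))
a=D["image"][110:290,200:400]; b=W["image"]
cv2.imwrite("pics/d3.png",cv2.resize(a,None,fx=3,fy=3,interpolation=2))
E
```

```text
time_s: 16.27
tcp_pos: [508.7, -172.7, 81.0]
tool_rot: [-0.099, 0.919, 0.042, 0.379]
ft_force: [0.7, 0.6, -1.4]
grip_width: 0.527
finger_force: 41.8
[ 495.6574 -175.5659   94.5029] [-0.6939  0.4366  2.3567  1.8546  0.6198  2.0584]
to target+8 turn [ 0.05 -0.21 -0.18] shift [-0.1013 -0.0009  0.0974]  tcp [ 646.1 -143.3   83.3]
cap pred [ 495.6574 -175.5659  135.8029] [272.0915 238.9941] [207.8694 222.2463]
(np.float64(272.55882352941177), np.float64(239.50980392156862), 102) (np.float64(210.2340425531915), np.float64(220.85106382978722), 47)
```

View pics/d3.png

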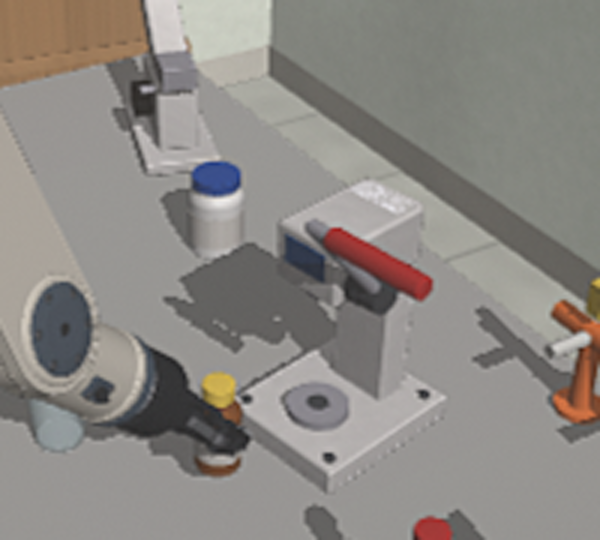

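The bottle hangs upright in the gripper in front of the press (cap at crop (218,390), anvil at (318,403)), and the cap lies within 1–2 px of the prediction in the side view. I'll bring it in.

```bash
python3 -m creep '[[[0,0,0],[-0.02,0,0.02],0.03],[[0,-0.2,-0.2],[-0.05,0,0.048],0.03],[[0,-0.2,-0.2],[-0.075,-0.001,0.072],0.03],[[0,-0.2,-0.2],[-0.092,-0.001,0.088],0.03],[[0,-0.2,-0.2],[-0.101,-0.001,0.097],0.03],[[0,-0.2,-0.2],[-0.101,-0.001,0.097],0.03],[[0,-0.2,-0.2],[-0.101,-0.001,0.097],0.03]]'
python3 - <<'E'
from rig import bot
from kin import *
np.set_printoptions(precision=4,suppress=True)
o=bot.get_obs(); T=Ro.from_quat(o["tool_rot"]).as_matrix(); g=o["tcp_pos"]-19*T[:,2]; print(g)
D=bot.capture("side")
print("to target",rel(o,[633,-146.25,88.7],tool(12.5,45)))
pred=g+[0,0,41.3]; print("cap pred",proj(D,pred))
h=cv2.cvtColor(D["image"],cv2.COLOR_BGR2HSV); m=((abs(h[...,0].astype(int)-26)<8)&(h[...,1]>120)&(h[...,2]>80)); k=np.zeros_like(m);u,v=proj(D,pred).astype(int);k[v-12:v+12,u-12:u+12]=1
v,u=np.nonzero(m&k);print(u.mean(),v.mean(),len(u))
a=D["image"][130:280,220:380]; cv2.imwrite("pics/d4.png",cv2.resize(a,None,fx=4,fy=4,interpolation=2))
E
```

```text
time_s: 17.3
tcp_pos: [645.4, -144.5, 84.4]
tool_rot: [-0.101, 0.918, 0.041, 0.381]
ft_force: [0.9, 0.1, -1.0]
grip_width: 0.526
finger_force: 41.8
[ 632.239  -147.4158   97.8493]
to target turn [-0.05  0.05  0.05] shift [0.0058 0.001  0.0072]  tcp [ 646.1 -143.3   75.3]
cap pred [307.0331 218.3531]
307.58620689655174 218.6206896551724 87
```

View pics/d4.png

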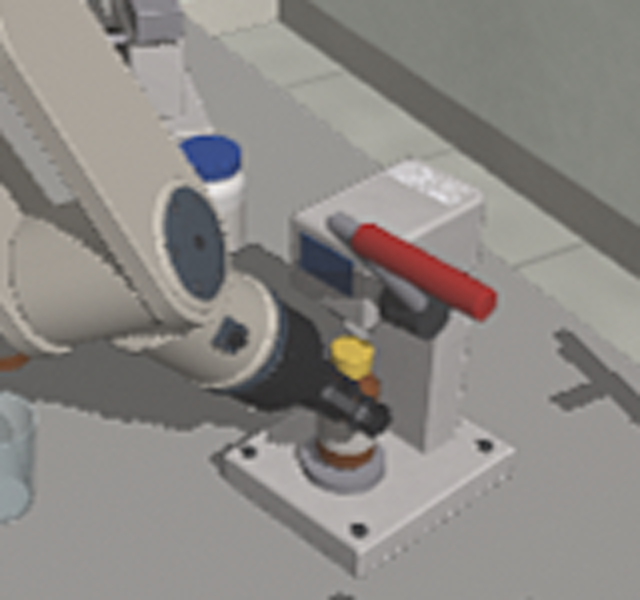

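The bottle hangs just above the anvil and under the ram (cap at crop (352,355), anvil at (342,465)), clear of the head. I'll lower it.

```bash
python3 -m creep '[[[0,0,0],[0.002,0.001,0.003],0.03],[[0,0,0],[0.004,0.001,0.005],0.03],[[0,0,0],[0.005,0.001,0.0065],0.03],[[0,0,0],[0.0058,0.001,0.0072],0.03],[[0,0,0],[0.0058,0.001,0.0072],0.03]]'
python3 - <<'E'
from rig import bot
from kin import *
o=bot.get_obs(); T=Ro.from_quat(o["tool_rot"]).as_matrix(); print(o["tcp_pos"]-19*T[:,2],o["ft_force"])
E
```

```text
time_s: 17.98
tcp_pos: [647.3, -143.2, 75.6]
tool_rot: [-0.101, 0.918, 0.041, 0.381]
ft_force: [-0.2, 0.0, -1.8]
grip_width: 0.529
finger_force: 41.8
[ 634.16696796 -146.12290217   89.00211902] [-0.15548563  0.02044865 -1.75930403]
```

```bash
python3 -m creep '[[[0,0,0],[0.001,0,0],0.03],[[0,0,0],[0.0014,0,0],0.03],[[0,0,0],[0.0018,0,0.0004],0.03],[[0,0,0],[0.0018,0,0.0004],0.03]]'
python3 - <<'E'
from rig import bot
from kin import *
o=bot.get_obs(); T=Ro.from_quat(o["tool_rot"]).as_matrix(); print(o["tcp_pos"]-19*T[:,2],o["ft_force"],o["moment"])
E
```

```text
time_s: 18.48
tcp_pos: [647.2, -143.3, 75.4]
tool_rot: [-0.101, 0.917, 0.041, 0.383]
ft_force: [-0.4, 1.1, 7.2]
grip_width: 0.528
finger_force: 42.3
[ 634.05717091 -146.21809576   88.74129783] [-0.42531214  1.10403292  7.22917696] [ 0.29901731 -0.309862    0.11594279]
```

```bash
python3 -m creep '[[[0,0,0],[-0.0003,0,-0.0003],0.03],[[0,0,0],[-0.0003,0,-0.0003],0.05],[[0,0,0],[-0.0003,0,-0.0003],0.06],[[0,0,0],[-0.0003,0,-0.0003],0.085],[[0,0,0],[-0.0003,0,-0.0003],0.085],[[0,0,0],[-0.0003,0,-0.0003],0.085],[[0,0,0],[0,0,-0.02],0.085],[[0,0,0],[0,0,-0.05],0.085],[[0,0,0],[0,0,-0.09],0.085],[[0,0,0],[0,0,-0.13],0.085],[[0,0,0],[0,0,-0.15],0.085],[[0,0,0],[0,0,-0.15],0.085]]'
python3 - <<'E'
from rig import bot
from kin import *
np.set_printoptions(precision=2,suppress=True)
o=bot.get_obs(); print(o["joint_pos"],o["ft_force"])
D=bot.capture("side");S=bot.capture("scene");W=bot.capture("wrist")
def yel(p,X,r=12):
    h=cv2.cvtColor(p["image"],cv2.COLOR_BGR2HSV); m=((abs(h[...,0].astype(int)-26)<8)&(h[...,1]>120)&(h[...,2]>80)); k=np.zeros_like(m);u,v=proj(p,np.array(X)).astype(int);k[v-r:v+r,u-r:u+r]=1
    v,u=np.nonzero(m&k); return np.array([u.mean(),v.mean()]) if len(u) else None
X=[633,-146,131.]; d,w,s=yel(D,X),yel(W,X,30),yel(S,X); print(d,proj(D,np.array(X)),w,proj(W,np.array(X)),s)
print(tri([(D,d),(W,w)]), plane(D,d,131),plane(W,w,131))
b=W["image"]; cv2.imwrite("pics/w5.png",b)
E
```

```text
time_s: 19.98
tcp_pos: [542.5, -167.0, 181.2]
tool_rot: [-0.101, 0.918, 0.04, 0.382]
ft_force: [0.3, -0.5, -0.7]
grip_width: 0.991
finger_force: 0.0
[-0.63  0.21  2.27  1.46  0.56  2.59] [ 0.34 -0.47 -0.7 ]
[307.53 221.05] [306.85 220.19] [259.32 229.96] [260.7 231.1] [230.76 251.57]
(array([ 634.65, -147.24,  128.74]), [np.float64(0.6396566058767944), np.float64(0.6396566058766443)]) [ 632.4  -150.52  131.  ] [ 630.75 -147.75  131.  ]
```

View pics/w5.png

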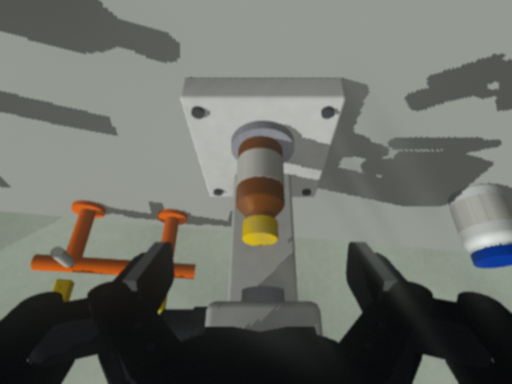

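The bottle stands alone and upright on the anvil (wrist view: cap at (259,230), anvil ring 232–296 px), within about 1–2 mm of its centre. Next is the lever: I'll plan the route to its grasp pose.

```bash
cat >> kin.py <<'E'
A=np.array([633,-146,40.]); px=np.array([.976,.216,0]);py=np.array([-.216,.976,0])
piv=A-138*py; piv[2]=215
def hd(q): e=.873-q; return piv-px*150*np.cos(e)+[0,0,150*np.sin(e)]
E
python3 - <<'E'
from rig import bot
from kin import *
np.set_printoptions(precision=3,suppress=True)
o=bot.get_obs(); T=Ro.from_quat(o["tool_rot"]).as_matrix(); g=o["tcp_pos"]-19*T[:,2]; q=o["joint_pos"]
print("handle rest",hd(0),"bottom",hd(1.05))
T1=tool(0,55,-45);T2=tool(12.5,80,-90)
w1=np.array([430,-195,300.]);w2=np.array([450,-260,430.]);w3=hd(0)+[0,0,90]
print(rel(o,w1,T1));
q=path(q,g,T,w1,T1);q=path(q,w1,T1,w2,T2);q=path(q,w2,T2,w3,T2);q=path(q,w3,T2,hd(0),T2)
qs=q
for k in range(1,9):
    f=k/8; q,e=ik(hd(1.05*f),tool(12.5,80-45*f,-90),P0,q); print(q,e.round(3))
E
```

```text
handle rest [ 568.742 -301.506  329.939] bottom [ 518.695 -312.582  188.588]
turn [  3.6   12.56 -35.14] shift [ 0.    -0.006 -0.149]  tcp [ 440.9 -195.   284.4]
[-0.64 -0.16  2.23  0.6   0.66  2.88] j5min 0.53 maxstep [0.04 0.04 0.01 0.08 0.03 0.04]
[-0.6  -0.    1.66  0.13  1.37  2.31] j5min 0.66 maxstep [0.01 0.01 0.04 0.04 0.06 0.05]
[-0.54  0.22  1.43  0.12  1.37  2.36] j5min 1.36 maxstep [0.   0.02 0.02 0.   0.   0.  ]
[-0.54  0.26  1.58  0.13  1.18  2.34] j5min 1.18 maxstep [0.   0.   0.01 0.   0.01 0.  ]
[-0.593  0.227  1.673  0.226  1.062  2.238] 0.0
[-0.646  0.203  1.764  0.344  0.956  2.109] 0.0
[-0.699  0.192  1.85   0.492  0.863  1.945] 0.0
[-0.751  0.197  1.93   0.673  0.79   1.743] 0.0
[-0.799  0.218  2.003  0.885  0.746  1.504] 0.0
[-0.844  0.257  2.068  1.116  0.737  1.242] 0.0
[-0.881  0.315  2.122  1.34   0.768  0.98 ] 0.0
[-0.912  0.389  2.165  1.535  0.835  0.742] 0.0
```

```bash
python3 - <<'E'
from rig import bot
from kin import *
o=bot.get_obs(); T2=tool(12.5,80,-90)
print(rel(o,[430,-195,300],tool(0,55,-60))); print(rel(o,[450,-260,430],T2)); print(rel(o,hd(0)+[0,0,90],T2))
E
```

```text
turn [  1.96  13.14 -50.08] shift [ 0.0003 -0.0061 -0.149 ]  tcp [ 440.9 -195.   284.4]
turn [-27.54  27.45 -86.84] shift [-0.0881 -0.0717 -0.2398]  tcp [ 453.2 -259.3  411.3]
turn [-27.54  27.45 -86.84] shift [-0.1563 -0.138  -0.1569]  tcp [ 572.  -300.8  401.2]
```

```bash
python3 -m creep '[[[2,13.1,-50],[0,-0.006,-0.149],0.085],[[2,13.1,-50],[0,-0.006,-0.149],0.085],[[2,13.1,-50],[0,-0.006,-0.149],0.085],[[2,13.1,-50],[0,-0.006,-0.149],0.085],[[2,13.1,-50],[0,-0.006,-0.149],0.085],[[-27.5,27.5,-86.8],[-0.088,-0.072,-0.24],0.085],[[-27.5,27.5,-86.8],[-0.088,-0.072,-0.24],0.085],[[-27.5,27.5,-86.8],[-0.088,-0.072,-0.24],0.085],[[-27.5,27.5,-86.8],[-0.088,-0.072,-0.24],0.085],[[-27.5,27.5,-86.8],[-0.088,-0.072,-0.24],0.085],[[-27.5,27.5,-86.8],[-0.088,-0.072,-0.24],0.085],[[-27.5,27.5,-86.8],[-0.088,-0.072,-0.24],0.085],[[-27.5,27.5,-86.8],[-0.156,-0.138,-0.157],0.085],[[-27.5,27.5,-86.8],[-0.156,-0.138,-0.157],0.085],[[-27.5,27.5,-86.8],[-0.156,-0.138,-0.157],0.085],[[-27.5,27.5,-86.8],[-0.156,-0.138,-0.157],0.085]]'
python3 - <<'E'
from rig import bot
from kin import *
np.set_printoptions(precision=2,suppress=True)
o=bot.get_obs(); print(o["joint_pos"])
W=bot.capture("wrist");D=bot.capture("side");S=bot.capture("scene")
def red(p,c,r):
    h=cv2.cvtColor(p["image"],cv2.COLOR_BGR2HSV); m=((h[...,0]<6)|(h[...,0]>174))&(h[...,1]>140)&(h[...,2]>60); k=np.zeros_like(m);u,v=c;k[max(0,v-r):v+r,max(0,u-r):u+r]=1
    n,l,st,ce=cv2.connectedComponentsWithStats((m&k).astype(np.uint8)); i=1+st[1:,4].argmax(); v,u=np.nonzero(l==i)
    rr=cv2.minAreaRect(np.c_[u,v].astype(np.float32)); return rr
for n,p in (("W",W),("D",D),("S",S)):
    c=proj(p,hd(0)); print(n,"pred",c,red(p,c.astype(int),120 if n=="W" else 30))
cv2.imwrite("pics/w6.png",W["image"])
print("to handle",rel(o,hd(0),tool(12.5,80,-90)))
E
```

```text
time_s: 22.12
tcp_pos: [570.7, -300.8, 400.8]
tool_rot: [0.776, -0.624, 0.054, -0.068]
ft_force: [0.1, 0.2, -0.3]
grip_width: 0.995
finger_force: 0.0
[-0.55  0.21  1.47  0.12  1.34  2.35]
W pred [278.93 208.6 ] ((278.0, 208.5), (129.0, 28.0), 90.0)
D pred [324.77 196.86] ((325.5350341796875, 197.01910400390625), (38.46778869628906, 7.661634922027588), 28.610462188720703)
S pred [166.26 194.96] ((167.09591674804688, 195.24510192871094), (7.49043083190918, 37.89752960205078), 68.62937927246094)
to handle turn [ 0.04  0.01 -0.12] shift [0.   0.01 0.09]  tcp [ 572.  -300.8  311.2]
```

View pics/w6.png

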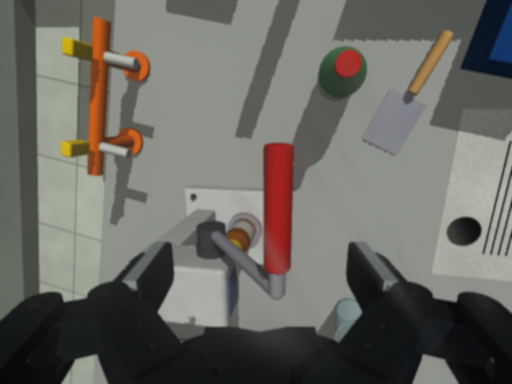

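The wrist view shows the red handle running from (278,145) to (278,272), and its reprojection is within 1 px in all three views. The arm will come down between the open fingers. I'll grip it.

```bash
python3 - <<'E'
from rig import bot
from kin import *
o=bot.get_obs(); print("to handle",rel(o,hd(0),tool(12.5,80,-90)))
E
```

```text
to handle turn [-0.05 -0.1  -0.1 ] shift [0.0003 0.0143 0.0901]  tcp [ 572.  -300.8  311.2]
```

```bash
python3 -m creep '[[[0,0,0],[0,0.006,0.03],0.085],[[0,0,0],[0,0.011,0.06],0.085],[[0,0,0],[0,0.0143,0.08],0.085],[[0,0,0],[0,0.0143,0.09],0.085],[[0,0,0],[0,0.0143,0.09],0.06],[[0,0,0],[0,0.0143,0.09],0.04],[[0,0,0],[0,0.0143,0.09],0.03],[[0,0,0],[0,0.0143,0.09],0.01],[[0,0,0],[0,0.0143,0.09],0.01],[[0,0,0],[0,0.0143,0.09],0.01],[[0,0,0],[0,0.0143,0.09],0.01],[[0,0,0],[0,0.0143,0.09],0.01]]' 60
python3 - <<'E'
from rig import bot
from kin import *
o=bot.get_obs(); T=Ro.from_quat(o["tool_rot"]).as_matrix(); g=o["tcp_pos"]-19*T[:,2]; print("g-h",g-hd(0),o["ft_force"])
off=T.T@(g-hd(0)); print(off)
for k in list(range(0,8)):
    q=1.07*k/7; R=tool(12.5,80-45*k/7,-90); print(round(q,2),rel(o,hd(q)+R@off,R))
E
```

```text
time_s: 23.78
tcp_pos: [572.8, -300.9, 311.3]
tool_rot: [0.777, -0.624, 0.055, -0.068]
ft_force: [-2.2, 0.5, 5.1]
grip_width: 0.232
finger_force: 58.5
g-h [ 0.86017595 -0.03042399  0.10205392] [-2.19612952  0.51471613  5.11113903]
[ 0.21511561 -0.83841819  0.04498342]
0.0 turn [-0.03 -0.11 -0.05] shift [-0.  0.  0.]  tcp [ 572.8 -300.8  311.3]
0.15 turn [ 6.4  -0.11 -0.04] shift [-0.0001  0.0168  0.0127]  tcp [ 558.8 -303.9  295.9]
0.31 turn [12.83 -0.11 -0.03] shift [-0.0001  0.0314  0.0279]  tcp [ 547.4 -306.5  278.4]
0.46 turn [19.26 -0.11 -0.03] shift [-0.0001  0.0435  0.0452]  tcp [ 538.7 -308.4  259.2]
0.61 turn [ 2.569e+01 -1.200e-01 -2.000e-02] shift [-0.0001  0.0528  0.0643]  tcp [ 533.  -309.6  238.8]
0.76 turn [ 3.212e+01 -1.200e-01 -2.000e-02] shift [-0.0002  0.0591  0.0846]  tcp [ 530.4 -310.2  217.7]
0.92 turn [ 3.854e+01 -1.200e-01 -1.000e-02] shift [-0.0002  0.0621  0.1057]  tcp [ 531.1 -310.1  196.4]
1.07 turn [44.97 -0.12 -0.  ] shift [-0.0002  0.0618  0.1271]  tcp [ 535.  -309.2  175.4]
```

```bash
python3 -m creep '[[[3.2,0,0],[0,0.0087,0.0062],0.01],[[6.4,0,0],[0,0.0168,0.0127],0.01],[[9.6,0,0],[0,0.0244,0.0201],0.01],[[12.8,0,0],[0,0.0314,0.0279],0.01],[[16,0,0],[0,0.0378,0.0364],0.01],[[19.3,0,0],[0,0.0435,0.0452],0.01],[[22.5,0,0],[0,0.0485,0.0546],0.01],[[25.7,0,0],[0,0.0528,0.0643],0.01],[[28.9,0,0],[0,0.0563,0.0744],0.01],[[32.1,0,0],[0,0.0591,0.0846],0.01],[[35.3,0,0],[0,0.061,0.0951],0.01],[[35.3,0,0],[0,0.061,0.0951],0.01]]'
cat > lev.py <<'E'
from rig import bot
from kin import *
def st():
    o=bot.get_obs(); T=Ro.from_quat(o["tool_rot"]).as_matrix(); g=o["tcp_pos"]-19*T[:,2]; d=g-piv
    e=np.arctan2(d[2],-d@px); print("q",round(.873-e,3),"radius",round(np.hypot(d[2],d@px),1),"side",round(d@py,1),"F",o["ft_force"].round(1),"pitch",round(np.degrees(np.arcsin(-T[2,2])),1),o["joint_pos"].round(2),o["finger_force"])
    return o,T,g,.873-e
E
python3 - <<'E'
from lev import *
o,T,g,q=st(); p=np.degrees(np.arcsin(-T[2,2]))
for k in (.92,1.0,1.05,1.07,1.09): 
    R=tool(12.5,80-42.06*k,-90); print(k,rel(o,hd(k),R))
E
```

```text
time_s: 25.28
tcp_pos: [531.3, -310.3, 207.2]
tool_rot: [0.718, -0.578, 0.242, -0.302]
ft_force: [4.2, 2.5, 6.7]
grip_width: 0.234
finger_force: 60.9
q 0.836 radius 148.4 side -0.5 F [4.2 2.5 6.7] pitch 44.5 [-0.9   0.28  2.08  1.17  0.77  1.14] 60.931904911994934
0.92 turn [ 3.16 -0.08 -0.1 ] shift [-0.0005  0.0089  0.0077]  tcp [ 530.5 -310.   195.4]
1.0 turn [ 6.53 -0.08 -0.09] shift [-0.0005  0.0156  0.0167]  tcp [ 532.2 -309.6  184.3]
1.05 turn [ 8.63 -0.09 -0.09] shift [-0.0005  0.0194  0.0227]  tcp [ 533.7 -309.2  177.5]
1.07 turn [ 9.47 -0.09 -0.09] shift [-0.0005  0.0208  0.0251]  tcp [ 534.4 -309.1  174.7]
1.09 turn [10.31 -0.09 -0.09] shift [-0.0005  0.0222  0.0275]  tcp [ 535.2 -308.9  172. ]
```

```bash
python3 -m creep '[[[1.5,0,0],[0,0.0045,0.0038],0.01],[[3.2,0,0],[0,0.0089,0.0077],0.01],[[4.8,0,0],[0,0.012,0.012],0.01],[[6.5,0,0],[0,0.0156,0.0167],0.01],[[7.5,0,0],[0,0.0175,0.0197],0.01],[[8.6,0,0],[0,0.0194,0.0227],0.01],[[9.5,0,0],[0,0.0208,0.0251],0.01],[[9.5,0,0],[0,0.0208,0.0251],0.01]]' 80
python3 - <<'E'
from lev import *
np.set_printoptions(precision=2,suppress=True)
o,T,g,q=st()
print(T.T@np.array([0,0,-1.]),T.T@(px*np.sin(.18)))
for n in("side","scene"):
    p=bot.capture(n); X=A+[0,0,88.]; h=cv2.cvtColor(p["image"],cv2.COLOR_BGR2HSV); m=((abs(h[...,0].astype(int)-26)<8)&(h[...,1]>120)&(h[...,2]>80)); k=np.zeros_like(m);u,v=proj(p,X).astype(int);k[v-12:v+12,u-12:u+12]=1
    v,u=np.nonzero(m&k); print(n,proj(p,X),u.mean() if len(u) else 0,v.mean() if len(u) else 0,len(u))
    hh=hd(1.05); print("handle pred",proj(p,hh))
    if n=="side": cv2.imwrite("pics/d7.png",cv2.resize(p["image"][130:280,220:380],None,fx=4,fy=4,interpolation=2))
E
```

```text
time_s: 26.28
tcp_pos: [535.6, -309.4, 177.7]
tool_rot: [0.691, -0.554, 0.291, -0.362]
ft_force: [-1.0, 4.9, 19.1]
grip_width: 0.235
finger_force: 79.6
q 1.053 radius 148.4 side -0.5 F [-1.   4.9 19.1] pitch 34.7 [-0.96  0.41  2.14  1.5   0.87  0.74] 79.60391163825989
[-0.    0.82  0.57] [ 0.   -0.1   0.15]
side [306.8  220.98] 310.1111111111111 225.55555555555554 18
handle pred [307.08 250.81]
scene [232.84 250.36] 231.06060606060606 254.3030303030303 33
handle pred [163.86 225.29]
```

View pics/d7.png

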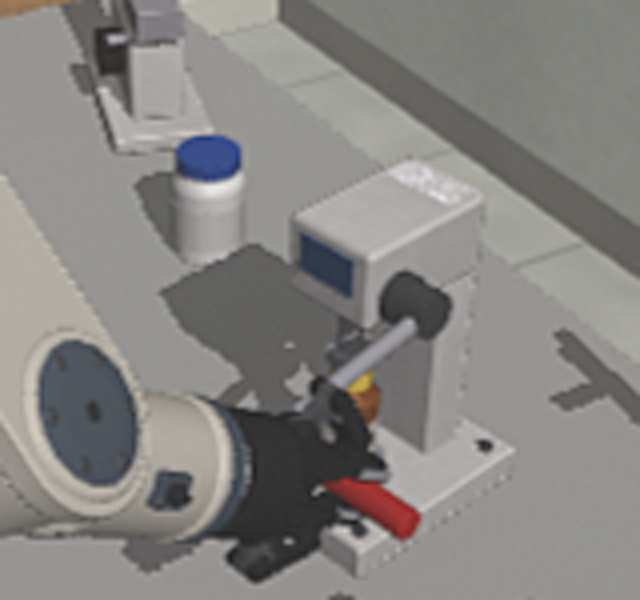

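The lever is near its stop: the handle is low at crop (375,505) and the ram is down on the yellow cap. I'll press a little more to confirm the stop by force.

```bash
python3 -m creep '[[[0.5,0,0],[0,0.0015,0.0015],0.01],[[0.8,0,0],[0,0.0028,0.0026],0.01],[[0.8,0,0],[0,0.0028,0.0026],0.01],[[0.8,0,0],[0,0.0028,0.0026],0.01]]'
python3 -c "from lev import *;st()"
```

```text
time_s: 26.88
tcp_pos: [536.2, -309.4, 176.5]
tool_rot: [0.688, -0.551, 0.296, -0.367]
ft_force: [-21.4, 5.4, 41.1]
grip_width: 0.235
finger_force: 82.8
q 1.063 radius 148.3 side -0.6 F [-21.4   5.4  41.1] pitch 33.7 [-0.97  0.42  2.15  1.52  0.88  0.71] 82.785884141922
```

The force rose from 19 to 46 N over about 1 mm, so the lever is on its stop. Now I'll ease it back.

```bash
python3 - <<'E'
from lev import *
o,T,g,q=st()
q0=1.09;p0=np.degrees(np.arcsin(-T[2,2])); R0=tool(12.5,p0,-90); c=dict(tool_rot=Ro.from_matrix(R0).as_quat(),tcp_pos=hd(q0)+19*R0[:,2])
for k in np.r_[1.05:0.54:-.05]: 
    R=tool(12.5,p0+42*(q0-k),-90); print(round(k,2),rel(c,hd(k),R))
E
```

```text
q 1.063 radius 148.3 side -0.6 F [-21.4   5.4  41.1] pitch 33.7 [-0.97  0.42  2.15  1.52  0.88  0.71] 82.785884141922
1.05 turn [-1.68  0.   -0.  ] shift [-0.     -0.0037 -0.0042]  tcp [ 533.8 -309.2  177.6]
1.0 turn [-3.78  0.   -0.  ] shift [-0.     -0.0085 -0.0093]  tcp [ 532.3 -309.6  184.4]
0.95 turn [-5.88  0.   -0.  ] shift [-0.     -0.0136 -0.0142]  tcp [ 531.1 -309.8  191.4]
0.9 turn [-7.98  0.   -0.  ] shift [-0.     -0.019  -0.0187]  tcp [ 530.3 -310.   198.3]
0.85 turn [-10.08   0.    -0.  ] shift [-0.     -0.0245 -0.023 ]  tcp [ 529.8 -310.1  205.3]
0.8 turn [-12.18   0.     0.  ] shift [-0.     -0.0302 -0.027 ]  tcp [ 529.7 -310.1  212.3]
0.75 turn [-14.28   0.    -0.  ] shift [-0.     -0.0362 -0.0307]  tcp [ 529.9 -310.1  219.3]
0.7 turn [-16.38   0.    -0.  ] shift [-0.     -0.0423 -0.0341]  tcp [ 530.5 -310.   226.3]
0.65 turn [-18.48   0.    -0.  ] shift [ 0.     -0.0486 -0.0371]  tcp [ 531.4 -309.8  233.2]
0.6 turn [-20.58   0.    -0.  ] shift [ 0.     -0.055  -0.0398]  tcp [ 532.7 -309.5  240. ]
0.55 turn [-22.68   0.    -0.  ] shift [ 0.     -0.0615 -0.0422]  tcp [ 534.3 -309.1  246.8]
```

Each row is 0.05 rad, so the lever moves at 0.4 rad/s.

```bash
python3 -m creep '[[[-0.8,0,0],[0,-0.0018,-0.0021],0.01],[[-1.7,0,0],[0,-0.0037,-0.0042],0.01],[[-3.8,0,0],[0,-0.0085,-0.0093],0.01],[[-5.9,0,0],[0,-0.0136,-0.0142],0.01],[[-8,0,0],[0,-0.019,-0.0187],0.01],[[-10.1,0,0],[0,-0.0245,-0.023],0.01],[[-12.2,0,0],[0,-0.0302,-0.027],0.01],[[-14.3,0,0],[0,-0.0362,-0.0307],0.01],[[-16.4,0,0],[0,-0.0423,-0.0341],0.01],[[-18.5,0,0],[0,-0.0486,-0.0371],0.01],[[-20.6,0,0],[0,-0.055,-0.0398],0.01],[[-22.7,0,0],[0,-0.0615,-0.0422],0.01],[[-22.7,0,0],[0,-0.0615,-0.0422],0.01]]'
python3 - <<'E'
from lev import *
o,T,g,q=st(); p0=np.degrees(np.arcsin(-T[2,2])); off=T.T@(g-hd(q))
for k in np.r_[q-.05:0:-.05,0]:
    R=tool(12.5,p0+42*(q-k),-90); print(round(k,2),rel(o,hd(k)+R@off,R))
E
```

```text
time_s: 28.5
tcp_pos: [534.3, -309.8, 245.3]
tool_rot: [0.748, -0.6, 0.179, -0.22]
ft_force: [0.3, -3.4, 1.2]
grip_width: 0.234
finger_force: 79.0
q 0.558 radius 149.3 side -0.6 F [ 0.3 -3.4  1.2] pitch 57.1 [-0.78  0.2   1.95  0.7   0.79  1.69] 79.02815222740173
0.51 turn [-2.1  -0.18  0.1 ] shift [-0.     -0.0052 -0.0046]  tcp [ 536.2 -309.4  252. ]
0.46 turn [-4.2  -0.18  0.09] shift [-0.     -0.0107 -0.0089]  tcp [ 538.4 -308.9  258.5]
0.41 turn [-6.3  -0.18  0.09] shift [ 0.     -0.0163 -0.0129]  tcp [ 540.9 -308.3  265. ]
0.36 turn [-8.4  -0.18  0.09] shift [ 0.     -0.0222 -0.0166]  tcp [ 543.7 -307.7  271.3]
0.31 turn [-10.5   -0.18   0.08] shift [ 0.0001 -0.0282 -0.02  ]  tcp [ 546.8 -307.   277.4]
0.26 turn [-12.6   -0.19   0.08] shift [ 0.0001 -0.0344 -0.0231]  tcp [ 550.2 -306.2  283.4]
0.21 turn [-14.7   -0.19   0.08] shift [ 0.0001 -0.0407 -0.0259]  tcp [ 554.  -305.4  289.1]
0.16 turn [-16.8   -0.19   0.07] shift [ 0.0001 -0.0472 -0.0283]  tcp [ 558.  -304.5  294.7]
0.11 turn [-18.9   -0.19   0.07] shift [ 0.0001 -0.0537 -0.0305]  tcp [ 562.2 -303.6  300. ]
0.06 turn [-21.    -0.19   0.07] shift [ 0.0002 -0.0604 -0.0322]  tcp [ 566.7 -302.6  305.2]
0.01 turn [-23.1   -0.19   0.06] shift [ 0.0002 -0.0671 -0.0337]  tcp [ 571.5 -301.5  310. ]
0.0 turn [-23.45  -0.19   0.06] shift [ 0.0002 -0.0683 -0.0339]  tcp [ 572.3 -301.4  310.8]
```

```bash
python3 -m creep '[[[-2.1,0,0],[0,-0.0052,-0.0046],0.01],[[-4.2,0,0],[0,-0.0107,-0.0089],0.01],[[-6.3,0,0],[0,-0.0163,-0.0129],0.01],[[-8.4,0,0],[0,-0.0222,-0.0166],0.01],[[-10.5,0,0],[0,-0.0282,-0.02],0.01],[[-12.6,0,0],[0,-0.0344,-0.0231],0.01],[[-14.7,0,0],[0,-0.0407,-0.0259],0.01],[[-16.8,0,0],[0,-0.0472,-0.0283],0.01],[[-18.9,0,0],[0,-0.0537,-0.0305],0.01],[[-21,0,0],[0,-0.0604,-0.0322],0.01],[[-22.2,0,0],[0,-0.064,-0.033],0.01],[[-23.3,0,0],[0,-0.0675,-0.0337],0.01],[[-23.3,0,0],[0,-0.0675,-0.0337],0.01]]'
python3 - <<'E'
from lev import *
st(); W=bot.capture("wrist")
E
```

```text
time_s: 30.12
tcp_pos: [569.7, -301.8, 310.4]
tool_rot: [0.777, -0.624, 0.052, -0.064]
ft_force: [-11.9, -3.3, 15.9]
grip_width: 0.233
finger_force: 78.5
q 0.014 radius 150.8 side -0.5 F [-11.9  -3.3  15.9] pitch 80.5 [-0.55  0.26  1.6   0.12  1.17  2.33] 78.47815990447998
```

The lever is at rest, so I'll open and back straight out.

```bash
python3 -m creep '[[[0,0,0],[0,0,0],0.025],[[0,0,0],[0,0,0],0.03],[[0,0,0],[0,0,0],0.05],[[0,0,0],[0,0,0],0.085],[[0,0,0],[0,0,0],0.085],[[0,0,0],[0,0,0],0.085],[[0,0,0],[0,0,-0.02],0.085],[[0,0,0],[0,0,-0.05],0.085],[[0,0,0],[0,0,-0.09],0.085],[[0,0,0],[0,0,-0.12],0.085],[[0,0,0],[0,0,-0.12],0.085],[[0,0,0],[0,0,-0.12],0.085]]'
python3 - <<'E'
from lev import *
np.set_printoptions(precision=2,suppress=True)
st(); S=bot.capture("scene");D=bot.capture("side");W=bot.capture("wrist")
def blob(p,X,hue,r):
    h=cv2.cvtColor(p["image"],cv2.COLOR_BGR2HSV); hd_=np.minimum(abs(h[...,0].astype(int)-hue),180-abs(h[...,0].astype(int)-hue)); m=(hd_<8)&(h[...,1]>120)&(h[...,2]>60); k=np.zeros_like(m);u,v=proj(p,X).astype(int);k[v-r:v+r,u-r:u+r]=1
    v,u=np.nonzero(m&k); return np.array([u.mean(),v.mean(),len(u)]) if len(u) else None
for n,p in(("S",S),("D",D)):
    print(n,"cap",blob(p,A+[0,0,85],26,10),"pred",proj(p,A+[0,0,85]),"pred unpressed",proj(p,A+[0,0,91]),"handle",blob(p,hd(0),0,25),proj(p,hd(0)))
a=cv2.resize(D["image"][130:280,220:380],None,fx=3,fy=3,interpolation=2);b=cv2.resize(S["image"][170:320,190:270],None,fx=3,fy=3,interpolation=2)
cv2.imwrite("pics/f.png",np.hstack([a,b]))
E
```

```text
time_s: 31.68
tcp_pos: [551.5, -305.0, 427.0]
tool_rot: [0.777, -0.624, 0.052, -0.065]
ft_force: [-0.7, -0.1, -1.2]
grip_width: 0.993
finger_force: 0.0
q -0.228 radius 258.7 side 0.3 F [-0.7 -0.1 -1.2] pitch 80.4 [-0.57  0.17  1.46  0.12  1.39  2.34] 0.0
S cap [231.02 252.5   60.  ] pred [232.86 251.1 ] pred unpressed [232.81 249.61] handle [167.08 195.25 287.  ] [166.26 194.96]
D cap [307.45 222.54  93.  ] pred [306.75 221.77] pred unpressed [306.85 220.19] handle [325.8  197.22 301.  ] [324.77 196.86]
```

View pics/f.png

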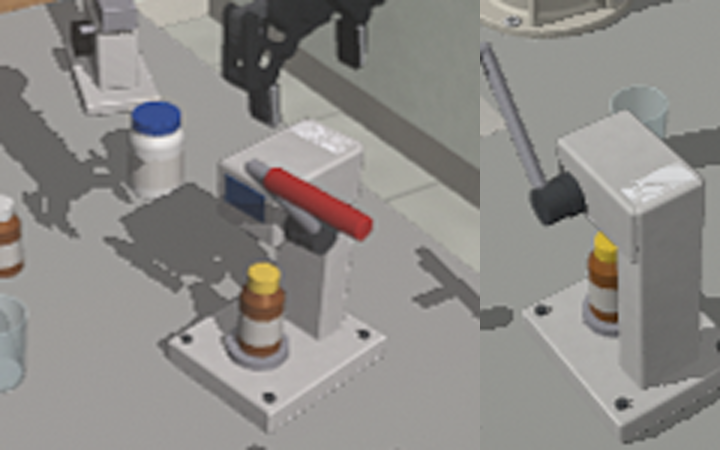

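The capped bottle stands on the anvil and the lever is back at rest. In the side view the cap has dropped 1.49 px, about 5.6 mm, so it is fully home. The gripper is clear of everything, so I'll hand in the job.

```bash
python3 -c "
from rig import bot
print(bot.close_job())"
```

```text
the job is handed in; nothing more can be done
None
```

The job is handed in at about 32 s: the bottle stands on the anvil with its cap pushed down about 5.6 mm, and the lever went to its stop and was eased back to rest at about 0.4 rad/s; the judge gave no result.

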